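# Set the pot-depth gauge to 5 and hang it in the bowl

## Robot

A 7-joint arm with a two-finger parallel gripper is mounted at the origin on the work surface. World frame = base frame: x ahead of the robot, y to its left, z up, the work surface at z = 0. Lengths are in m, angles in rad, forces in N, time in s.
With the tool pointing down it reaches from about 0.425 to 0.95 m from the base axis. Payload 4.7 kg.
Tool frame: the origin (TCP) lies at the very end of the fingers, on their centre line; the grasp point (between the pads) lies 19 mm behind it (grasp_offset is the distance from the TCP to the grasp point, in m); z points along the fingers, y is the direction in which the jaws open and shut (so a half turn about z gives the same grasp; the last joint's range is limited). The gripper opens to 87 mm and grips with 3 to 60 N. Pads are 19 mm wide; open, the fingers measure 117 mm over their backs; the gripper's body (75 mm by 190 mm) begins 51 mm behind the grasp point.
Start: joints at [1.127, 0.469, -0.049, 1.532, 0.024, 1.141, -0.082], TCP at [0.272, -0.618, 0.223] pointing down, gripper open.
Joint ranges: [-2.59, 2.59], [-0.33, 1.99], [-1.39, 1.29], [0.1, 2.45], [-1.04, 4.18], [0.21, 1.99], [-2.66, 2.66]. Speed limits (rad/s): [2.57, 2.57, 3.14, 3.14, 3.14, 3.14, 3.14].

## Interface

Orientations are given as a unit quaternion [w, x, y, z].
In Python, from plant import * gives the robot as it stands.
- The arm moves only by the tool send_rows, never from a script. Its arguments are lists of equal length, an entry for each row: "travel": the shift along the tool's x, y, z in mm, a list of three; "turn": the turn about the tool's z in rad. In form: {"travel": [[x, y, z], ...], "turn": [turn, ...]}. A call has exactly 8 rows; each row is the pose to reach, as a shift and turn from the pose commanded when the call began, along the tool's axes at that moment; what a row does not reach only later rows make up. A row lasts 1/10 s, in which the tool goes at most 50 mm and 8.59 degrees, less where a joint would pass 70% of its speed; a pose out of reach is approached as far as the arm can. A call with a gripper value outside its range is refused whole. "jaw" is the closure, from -1 (fully open) to 1 (shut), set as the call begins (left out, the last holds). The fingers move at their own pace and stop on an object; "squeeze" is the grip in N (left out, the last holds). Time passes only in rows, so rows that repeat a pose let the fingers close, or fill a call up. It gives the time, the measured TCP pose, the force and the opening at its end, in the units of the state.
- get_state(): the state, without advancing time (a new reading comes with each control period).
- grab_frame(name): name is "side" or "top"; returns a dict with "frame" (400x640x3 uint8, red, green, blue), "K" (3x3 intrinsics, pixels), "D" ([k1, k2, p1, p2, k3] as OpenCV has them; the pictures are not rectified), "xyz" and "attitude" of the camera in the world. Camera axes: x right, y down, z forward; pixel columns grow to the right and rows downward; lengths in m; the calibration is good to about 2 mm. A picture is of the moment at which its call begins. There is no depth.
- sign_off(): hands the job in, once; it reports no verdict.
The state is a dict: "time_s": time; "joints": joint angles; "dq": joint speeds; "tau": joint torques, N m; "position": TCP position; "ee_rot": TCP orientation; "contact_force": force on the tool from outside, world axes, zero at the start; "ft_torque": the same for the moment, N m; "opening": finger opening in m.
Only numpy, scipy, OpenCV 4.12 (cv2) and the standard library are available. Lean on these libraries where they do the work, as an engineer would, in place of code of your own. Each camera call takes 0.05 s, during which the arm holds its last target.

## Task

While the depth gauge sits in its wooden stand, turn its numbered sleeve until it clicks in at 5. Then lift the gauge out by the sleeve, carry it to the small open clay bowl and gently rest its crossbar flat and centred across the rim, probe hanging inside, and let go. The clay is soft: do not push the bowl out of place or tip it, and leave the lidded jar and the narrow-necked vase where they stand.

Things in the scene. Friction and masses are not known exactly. Their poses are not given: they have to be found in the camera images.
- gauge: Loose metal gauge, 0.37 kg: flat crossbar 160 (x) x 34 (y) x 10 mm, a round numbered sleeve on its middle, a 10 mm probe rod on the same axis. Origin: centre of the bar's underside; z up the sleeve axis. A small dark index ridge lies on the bar towards gauge +x, just outside the sleeve's flange (its top 17 mm above the origin): the numeral beside it is the setting.
- sleeve (a joint): Sleeve angle, rad: 0 = numeral 0 at the index; each numeral (0 to 7) is a click of 0.5236 (30 deg), so 5 is at 2.618. Grows anticlockwise seen from above (numerals run clockwise); stops just past 0 and 7. A sprung ball (0.1 N m) pulls it to the nearest numeral when let go. Each numeral up lowers the probe 10 mm.
- sleeve_grip (a point): Point on the sleeve axis, 39 mm above the gauge origin; z up. The sleeve's grip is a ribbed steel cylinder, 52 mm diameter, from 17 to 60 mm above the gauge origin; under it, from 12 to 17 mm, a white flange 88 mm in diameter bears the numerals. At low settings the rod sticks out of the top, up to 72 mm above the gauge origin. The point turns with the sleeve.
- probe_tip (a point): Lower end of the 10 mm probe rod, on the gauge axis: as many cm below the crossbar's underside as the sleeve's numeral (50 mm at numeral 5).
- stand: Fixed wooden stand holding the gauge: foot 160 x 90 mm, two upright cheeks 120 mm apart along stand x, each 18 mm thick and 70 mm wide. The crossbar lies along stand x in notches 37 mm wide, floor 95 mm and lug tops 107 mm above the origin. Origin: centre of the foot's underside, on the table.
- bowl: The only open, wide-mouthed pot in the middle of the bench: grey-brown clay bowl, 75 mm high, 116 mm across the rim outside and 102 mm inside, wall 7 mm, inner floor 8 mm above the table, loose, 0.55 kg. Stands on the table among two other clay pots. Origin: centre of its underside, z up.
- bowl_rim (a point): Centre of the bowl's mouth, level with the rim's top, 75 mm above the bowl's origin.
- jar: Bystander: clay jar with a conical lid and knob, 100 mm across, 143 mm high, loose. Origin: centre of its underside.
- vase: Bystander: clay vase with a narrow neck, 96 mm across, 140 mm high, loose. Origin: centre of its underside.
Mind the look-alikes: they are no part of the job. What is shaped like the bowl but blue or green is not meant.

How it is judged:
By the outcome, as a careful person would: the job done as asked, in the order asked, and still so for the second after the job is handed in, with the robot touching nothing.
It also fails if it takes over 72 s, if anything falls off the work surface, if the arm or the gripper's body presses on something with over 40 N, if the wrist force passes 120 N, or if a joint passes its speed limit or range.

## Working session

There is one attempt and no reset: what is moved stays moved. The work goes in short steps, Python scripts to look and compute and a tool call to move; the robot and the scene stay as the last step left them, time stands still between calls to the robot, and variables do not carry over. Pictures are saved under pics/ and viewed, and the job is handed in when it is done.

Besides the shell and the picture viewer there is one more tool, called after "Call:" as a command line: name --pt "numbers of a row" for each row, then --argument value for the rest. send_rows: Moves the arm, as the interface text tells. Its arguments: {"type":"object","properties":{"travel":{"type":"array"},"turn":{"type":"array"},"jaw":{"type":"number"},"squeeze":{"type":"number"}},"required":["travel","turn"]}

```bash
ls; mkdir -p pics
cat > h.py <<'E'
from plant import *
import numpy as np, cv2
from scipy.spatial.transform import Rotation as R
def cam(name,fn=None):
    f=grab_frame(name)
    if fn: cv2.imwrite('pics/'+fn,cv2.cvtColor(f['frame'],cv2.COLOR_RGB2BGR))
    return f
def Rm(f):
    a=np.array(f['attitude'],float)
    return a if a.shape==(3,3) else R.from_quat(a[[1,2,3,0]]).as_matrix()
def ray(f,px):
    u=cv2.undistortPoints(np.array(px,float).reshape(-1,1,2),np.array(f['K']),np.array(f['D'])).reshape(-1,2)
    d=np.c_[u,np.ones(len(u))]@Rm(f).T
    return np.array(f['xyz']),d
def onz(f,px,z):
    o,d=ray(f,px); return o+d*((z-o[2])/d[:,2])[:,None]
def proj(f,P):
    r=Rm(f).T; t=-r@np.array(f['xyz'])
    return cv2.projectPoints(np.array(P,float).reshape(-1,1,3),cv2.Rodrigues(r)[0],t,np.array(f['K']),np.array(f['D']))[0].reshape(-1,2)
E
python3 - <<'E'
from h import *
s=get_state();print(s)
for n in('side','top'):
    f=cam(n,n+'0.png');print(n,f['xyz'],f['attitude'],f['K'],f['D'])
E
```

```text
pics
{'time_s': 0.0, 'joints': array([ 1.12710979,  0.46943504, -0.04862599,  1.53367671,  0.02409001,
        1.14097745, -0.08229213]), 'dq': array([ 1.81278276e-03, -1.23637568e-04, -5.37781463e-05, -8.67182378e-04,
        1.18670624e-03, -6.69482147e-04, -5.69668419e-04]), 'tau': array([ 8.96596466e-04, -5.07975554e+01, -8.06442113e-02, -2.36153394e+01,
       -6.13464089e-02,  3.79200198e-02,  1.79999720e-04]), 'position': array([ 0.27181442, -0.6172105 ,  0.22151112]), 'ee_rot': array([-9.30218531e-04,  9.78564092e-01,  2.05940292e-01, -2.19173414e-04]), 'contact_force': array([ 0.34886325, -0.0788396 ,  0.16448072]), 'ft_torque': array([-1.63202967e-05,  3.94501674e-02,  4.68055809e-02]), 'opening': 0.08728891530312236}
side [0.16841053 1.01940534 1.03311334] [ 0.07516518 -0.20988715  0.90294028 -0.36741861] [[403.7553351    0.         320.02043695]
 [  0.         403.7553351  198.82988198]
 [  0.           0.           1.        ]] [-0.06106503  0.          0.          0.          0.        ]
top [0.48369471 0.20084876 1.23514798] [ 0.01913552 -0.69731344  0.716036   -0.02608144] [[453.46349827   0.         309.42256529]
 [  0.         453.46349827 194.11070023]
 [  0.           0.           1.        ]] [-0.04285494  0.          0.          0.          0.        ]
```

View pics/side0.png

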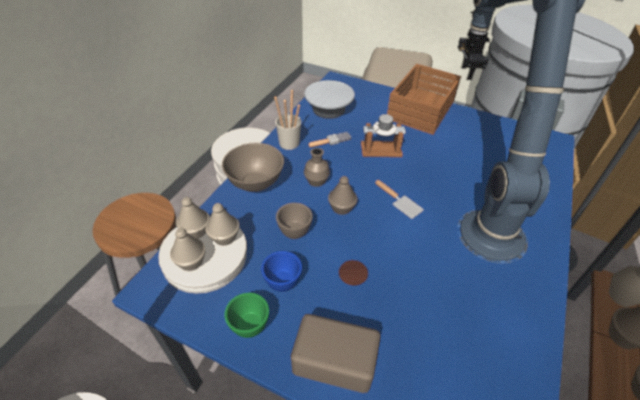

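View pics/top0.png

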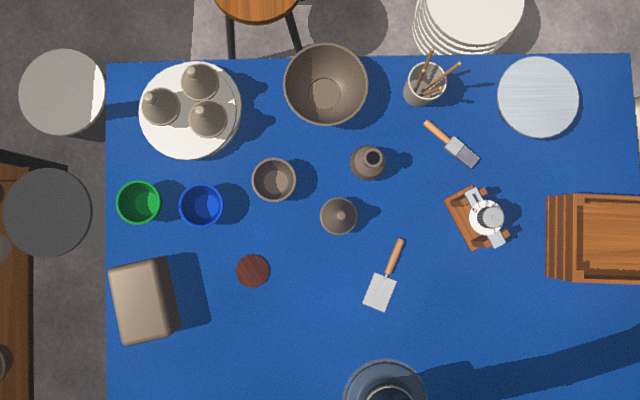

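Side view: the gauge in its stand is at (384,130), the small grey-brown bowl at (294,220), the vase at (317,167) and the jar at (343,195). In the top view the stand is at (483,218), the bowl at (273,180), the vase at (369,162) and the jar at (339,216).

Bowl candidates in the top view are the small grey-brown bowl (273,180), the large brown bowl (326,84), the blue one (201,205) and the green one (139,202). I choose (273,180) because it is small, grey-brown and stands beside the vase and jar. The only gauge is at (487,218). I'll check both in a close crop.

Run:
```python
import cv2,numpy as np
a=cv2.imread('pics/top0.png');b=cv2.imread('pics/side0.png')
c=lambda im,x,y,w:cv2.resize(im[y-w:y+w,x-w:x+w],(390,390),interpolation=cv2.INTER_CUBIC)
o=np.hstack([c(a,480,218,45),c(a,273,180,30)]);cv2.imwrite('pics/crop0.png',o)
o=np.hstack([c(b,384,133,32),c(b,294,220,32)]);cv2.imwrite('pics/crop1.png',o)
```

```text
(no output)
```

View pics/crop0.png

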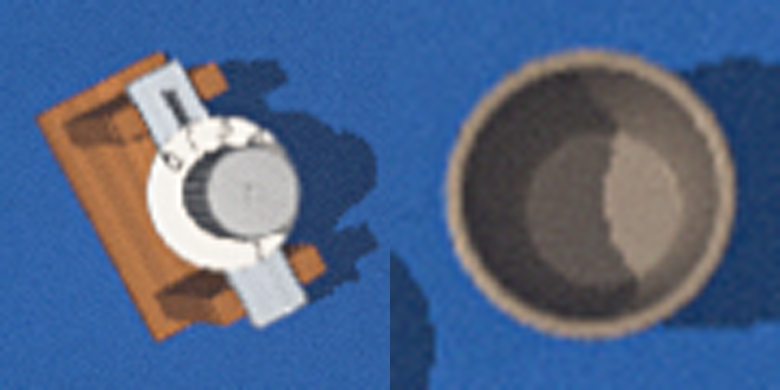

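View pics/crop1.png

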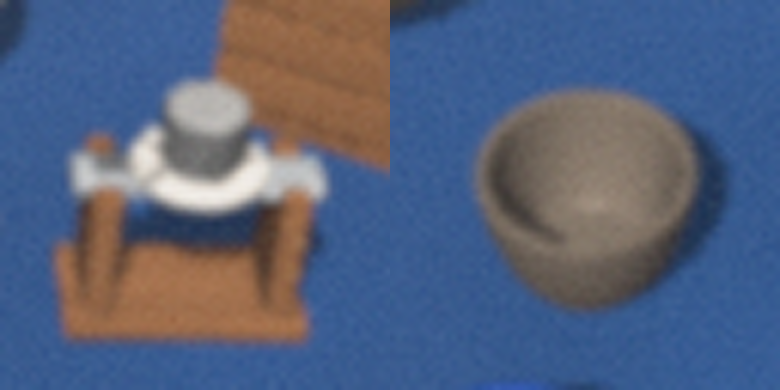

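```bash
cat > m.py <<'E'
from h import *
f=cam('top');im=f['frame'];g=cam('side');ig=g['frame']
def comp(mask,near):
    n,l,s,c=cv2.connectedComponentsWithStats(mask.astype(np.uint8))
    k=min((i for i in range(1,n) if s[i,4]>25),key=lambda i:np.hypot(*(c[i]-near)))
    return (l==k).astype(np.uint8),s[k],c[k]
# bowl rim
for F,I,near in((f,im,(273,180)),(g,ig,(294,220))):
    hsv=cv2.cvtColor(I,cv2.COLOR_RGB2HSV)
    nb=(I[...,2].astype(int)-I[...,0]<15)
    m,s,c=comp(nb,near);print('bowl',s,c)
    ct=max(cv2.findContours(m,0,1)[0],key=cv2.contourArea).reshape(-1,2)
    if F is f:
        P=onz(F,ct,0.075)[:,:2]
        (x,y),r=cv2.minEnclosingCircle(P.astype(np.float32));print('rim top',x,y,r)
        A=np.c_[2*P,np.ones(len(P))];b=(P**2).sum(1);q=np.linalg.lstsq(A,b,rcond=None)[0];print('fit',q[:2],np.sqrt(q[2]+q[0]**2+q[1]**2))
    else:
        up=ct[ct[:,1]<216]
        P=onz(F,up,0.075)[:,:2]
        A=np.c_[2*P,np.ones(len(P))];b=(P**2).sum(1);q=np.linalg.lstsq(A,b,rcond=None)[0];print('side fit',q[:2],np.sqrt(q[2]+q[0]**2+q[1]**2))
# others
for nm,p,z in(('jar',(340,215),.14),('vase',(373,157),.14),('grip',(490,217),.155),('flange',(484,216),.112)):
    print(nm,onz(f,[p],z)[0])
for nm,p,z in(('jar',(344,180),.14),('vase',(317,153),.14)): print(nm,'side',onz(g,[p],z)[0])
# rectify gauge flange plane
from_c=onz(f,[(483,217)],.112)[0][:2]
def rect(F,I,c,z,half,N):
    u=np.linspace(-half,half,N);X,Y=np.meshgrid(c[0]+u,c[1]+u[::-1])
    p=proj(F,np.c_[X.ravel(),Y.ravel(),np.full(X.size,z)]).reshape(N,N,2).astype(np.float32)
    return cv2.remap(I,p[...,0],p[...,1],cv2.INTER_CUBIC)
print('c',from_c)
o=np.hstack([rect(f,im,from_c,.112,.1,400),rect(g,ig,from_c,.112,.1,400)])
cv2.imwrite('pics/rect0.png',o[...,::-1])
E
python3 m.py
```

```text
bowl [ 252  158   44   44 1551] [273.48742747 179.41908446]
rim top 0.5984278917312622 0.279723584651947 0.057373128831386566
fit [0.59823175 0.27969812] 0.05600019113233499
bowl [276 203  37  36 983] [293.95116989 219.34079349]
side fit [0.59653816 0.28176507] 0.0561639316517167
jar [0.50121525 0.1166729  0.14      ]
vase [0.64028261 0.03171318 0.14      ]
grip [ 0.48621626 -0.24331061  0.155     ]
flange [ 0.48924394 -0.2458675   0.112     ]
jar side [0.49632712 0.1229978  0.14      ]
vase side [0.63388529 0.04011552 0.14      ]
c [ 0.48682157 -0.24320351]
```

View pics/rect0.png

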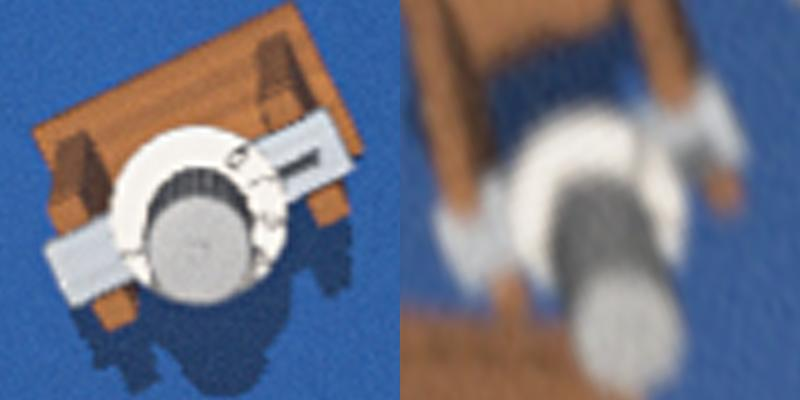

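Top and side agree on the bowl, near (0.597, 0.281), with a rim radius of 56–57 mm against 58 mm given. The gauge yaw is about 26°, with the ridge at the upper right. The "0" seems to sit one click anticlockwise of the ridge, so the setting looks like 1. I'll measure the gauge axis and the setting more closely.

```bash
cat > m2.py <<'E'
from h import *
from m import rect
f=cam('top');im=f['frame'];g=cam('side');ig=g['frame']
c=np.array([0.486,-0.247]);S=.07;N=400
def fitc(P):
    A=np.c_[2*P,np.ones(len(P))];b=(P**2).sum(1);q=np.linalg.lstsq(A,b,rcond=None)[0];return q[:2],np.sqrt(q[2]+q[0]**2+q[1]**2)
for nm,F,I,p in(('top',f,im,(484,217)),('side',g,ig,(384,130))):
    a=I.astype(int); 
    sub=np.zeros(I.shape[:2],bool);sub[p[1]-22:p[1]+22,p[0]-25:p[0]+25]=1
    m=sub&(a.min(2)>185)&(a[...,2]-a[...,0]<8)
    n,l,s,cc=cv2.connectedComponentsWithStats(m.astype(np.uint8));k=1+np.argmax(s[1:,4])
    ct=cv2.findContours((l==k).astype(np.uint8),0,1)[0][0].reshape(-1,2)
    P=onz(F,ct,.112)[:,:2]
    h=cv2.convexHull(P.astype(np.float32)).reshape(-1,2).astype(float)
    q,r=fitc(P)
    for _ in range(20):
        d=np.hypot(*(P-q).T); k2=np.abs(d-.0435)<.003
        if k2.sum()<8: print('few');break
        q,r=fitc(P[k2])
    print(nm,s[k],'flange',q,r,k2.sum())
r1=rect(f,im,c,.112,S,N);r2=rect(f,im,c,.155,S,N)
cv2.imwrite('pics/rect1.png',np.hstack([r1,r2])[...,::-1])
E
python3 m2.py | tail -3
python3 - <<'E'
import cv2
a=cv2.imread('pics/rect1.png');cv2.imwrite('pics/rect1b.png',cv2.resize(a[:, :400],(600,600),interpolation=cv2.INTER_CUBIC))
E
```

```text
c [ 0.48682157 -0.24320351]
top [469 200  34  36 709] flange [ 0.48580908 -0.25020879] 0.042749687375969674 81
side [374 123  30  12 129] flange [ 0.47598697 -0.25534374] 0.04423059078076097 17
```

View pics/rect1.png

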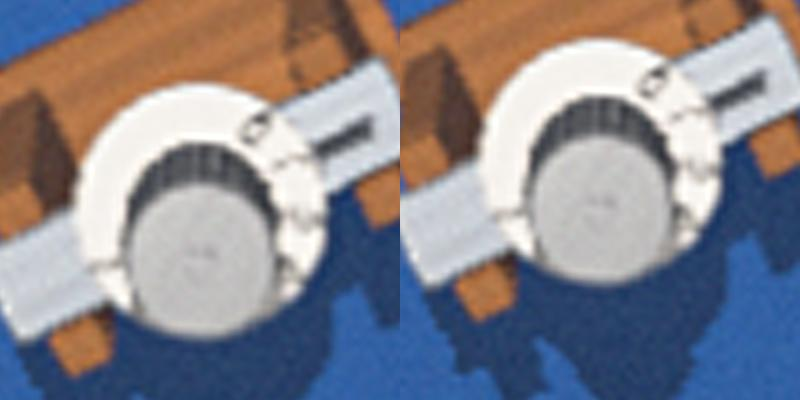

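View pics/rect1b.png

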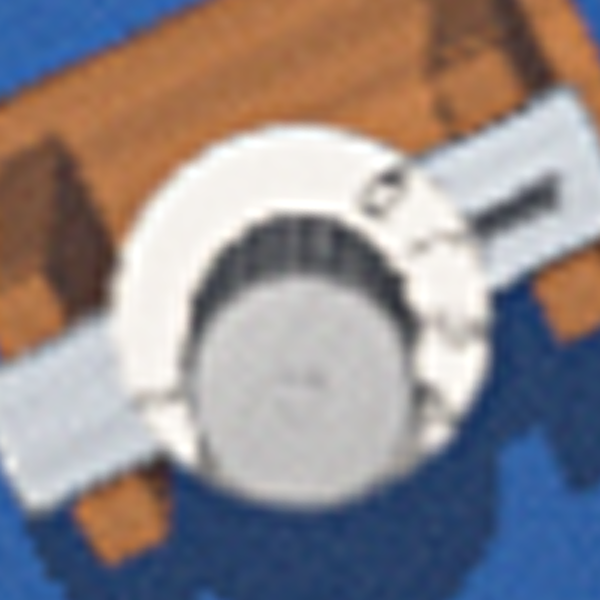

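Top view: the flange centre at z=0.112 and the grip top at z=0.155 both give an axis at (0.486, -0.2505). In the 600-px crop the "0" is at 57°, the "1" at 30° and the ridge (520,205) at about 27°, so the setting is 1 and the sleeve needs +120°, which is −2.094 about tool z. The crop of the small bowl shows an open grey-brown bowl, so that choice stands.

```bash
cat > to.py <<'E'
import sys
from h import *
s=get_state();q=np.array(s['ee_rot']);M=R.from_quat(q[[1,2,3,0]]).as_matrix()
t=np.array([float(a) for a in sys.argv[1:4]])
print('pos',s['position'].round(4),'shift mm',(M.T@(t-s['position'])*1e3).round(1),'yaw',np.degrees(np.arctan2(M[1,0],M[0,0])).round(2),'zaxis',M[:,2].round(4),'F',s['contact_force'].round(2),'M',s['ft_torque'].round(3),'op',round(s['opening'],4),'t',s['time_s'],'j',s['joints'].round(2))
E
python3 to.py .486 -.2505 .24
```

```text
pos [ 0.2721 -0.6177  0.2224] shift mm [ 343.8 -249.8  -17.5] yaw 23.77 zaxis [-0.e+00  2.e-04 -1.e+00] F [-0.35  0.21 -0.75] M [ 0.008 -0.012 -0.015] op 0.0869 t 0.4 j [ 1.13  0.47 -0.05  1.53  0.02  1.14 -0.08]
```

Call:
send_rows --pt "20 -15 -18" --pt "50 -36 -18" --pt "85 -62 -18" --pt "120 -87 -18" --pt "155 -112 -18" --pt "190 -138 -18" --pt "225 -163 -18" --pt "260 -189 -18" --turn '[0,0,0,0,0,0,0,0]' --jaw -1

```text
time_s: 1.2
position: [0.4345, -0.3385, 0.2409]
ee_rot: [0.0, 0.979, 0.206, 0.0]
contact_force: [0.1, -1.2, 0.2]
opening: 0.0871
```

```bash
python3 to.py .486 -.2505 .24
```

```text
pos [ 0.4345 -0.3385  0.2409] shift mm [ 82.5 -59.8   0.8] yaw 23.75 zaxis [ 6.e-04 -6.e-04 -1.e+00] F [ 0.1  -1.2   0.23] M [-0.005 -0.023 -0.041] op 0.0871 t 1.2 j [ 0.73  0.26 -0.18  1.8   0.05  1.09 -0.62]
```

Call:
send_rows --pt "30 -22 0" --pt "60 -44 0" --pt "78 -56 0" --pt "83.5 -60.5 0" --pt "83.5 -60.5 0" --pt "83.5 -60.5 20" --pt "83.5 -60.5 40" --pt "83.5 -60.5 40" --turn '[0,0,0,0,0,0,0,0]'

```text
time_s: 2.0
position: [0.4829, -0.2525, 0.198]
ee_rot: [-0.001, 0.979, 0.204, -0.003]
contact_force: [-1.8, -0.3, -0.1]
opening: 0.0869
```

```bash
python3 to.py .486 -.2505 .119
python3 - <<'E'
from h import *
f=cam('side','s1.png');t=cam('top','t1.png')
a=f['frame'][70:190,310:470];b=t['frame'][150:270,410:570]
cv2.imwrite('pics/c1.png',np.hstack([cv2.resize(x,(400,300),interpolation=2) for x in(a,b)])[...,::-1])
E
```

```text
pos [ 0.4829 -0.2525  0.198 ] shift mm [ 4.  -0.3 79. ] yaw 23.58 zaxis [-0.0057  0.0015 -1.    ] F [-1.82 -0.34 -0.09] M [ 0.035 -0.001 -0.014] op 0.0869 t 2.0 j [ 0.59  0.3  -0.23  1.86  0.08  1.   -0.83]
```

View pics/c1.png

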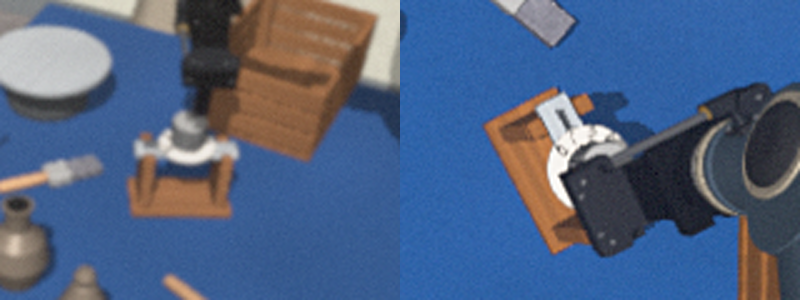

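The crops show the gripper over the gauge, its body covering the sleeve's far side. The side view shows the fingers above the sleeve at about (185,110). I'll recheck the pose once it has settled.

```bash
python3 to.py .486 -.2505 .119
```

```text
pos [ 0.4852 -0.2525  0.2007] shift mm [ 1.6 -1.5 81.7] yaw 23.62 zaxis [-5.e-04 -4.e-04 -1.e+00] F [0.28 0.08 0.95] M [-0.011 -0.041  0.012] op 0.0873 t 2.1 j [ 0.59  0.29 -0.23  1.85  0.08  1.   -0.83]
```

Call:
send_rows --pt "1 -1 15" --pt "1 -1 35" --pt "1 -1 55" --pt "1 -1 70" --pt "1 -1 78" --pt "1 -1 81" --pt "1 -1 81" --pt "1 -1 81" --turn '[0,0,0,0,0,0,0,0]'

```text
time_s: 2.9
position: [0.4871, -0.2501, 0.1206]
ee_rot: [0.001, 0.979, 0.206, 0.001]
contact_force: [0.2, 0.0, 0.5]
opening: 0.0868
```

```bash
python3 to.py .486 -.2505 .119
python3 - <<'E'
from h import *
f=cam('side','s2.png');t=cam('top','t2.png')
a=f['frame'][90:170,330:437];b=t['frame'][150:270,410:570]
cv2.imwrite('pics/c2.png',np.hstack([cv2.resize(x,(400,300),interpolation=2) for x in(a,b)])[...,::-1])
E
python3 to.py .486 -.2505 .119
```

```text
pos [ 0.4871 -0.2501  0.1206] shift mm [-1.1 -0.1  1.6] yaw 23.75 zaxis [ 1.7e-03 -9.0e-04 -1.0e+00] F [0.19 0.04 0.48] M [0.039 0.027 0.047] op 0.0868 t 2.9 j [ 0.58  0.39 -0.22  1.93  0.11  0.83 -0.87]
pos [ 0.487  -0.2499  0.1204] shift mm [-1.1  0.1  1.4] yaw 23.76 zaxis [ 1.5e-03 -8.0e-04 -1.0e+00] F [-0.16  0.05  0.45] M [-0.037 -0.042 -0.071] op 0.0872 t 3.0 j [ 0.58  0.39 -0.22  1.93  0.11  0.83 -0.87]
```

View pics/c2.png

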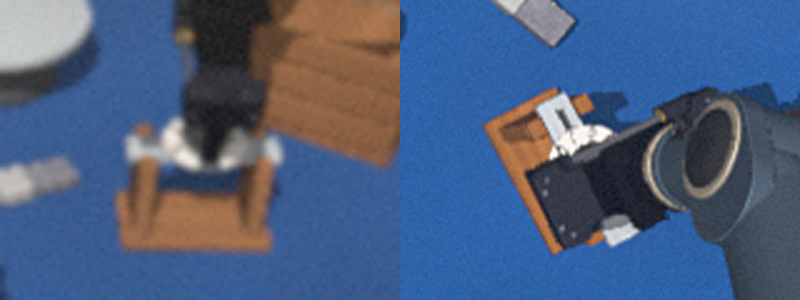

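The fingers straddle the sleeve (side crop about (210,130)), with no contact force. Next I close the jaws.

Call:
send_rows --pt "0 0 0" --pt "0 0 0" --pt "0 0 0" --pt "0 0 0" --pt "0 0 0" --pt "0 0 0" --pt "0 0 0" --pt "0 0 0" --turn '[0,0,0,0,0,0,0,0]' --jaw 1 --squeeze 25

```text
time_s: 3.8
position: [0.487, -0.2505, 0.1199]
ee_rot: [0.001, 0.979, 0.206, 0.001]
contact_force: [0.5, -3.3, 0.9]
opening: 0.0514
```

```bash
python3 to.py .486 -.2505 .119
```

```text
pos [ 0.487  -0.2505  0.1199] shift mm [-0.9 -0.4  0.9] yaw 23.75 zaxis [ 0.0015 -0.0013 -1.    ] F [ 0.49 -3.27  0.9 ] M [-0.731 -0.282  0.033] op 0.0514 t 3.8 j [ 0.58  0.39 -0.22  1.93  0.12  0.83 -0.87]
```

Call:
send_rows --pt "0 0 0" --pt "0 0 0" --pt "0 0 0" --pt "0 0 0" --pt "0 0 0" --pt "0 0 0" --pt "0 0 0" --pt "0 0 0" --turn '[-0.1,-0.23,-0.36,-0.49,-0.62,-0.75,-0.88,-1.0]'

```text
time_s: 4.6
position: [0.487, -0.2507, 0.12]
ee_rot: [0.001, 0.759, 0.652, 0.0]
contact_force: [1.7, -3.4, 1.5]
opening: 0.0514
```

```bash
python3 to.py .486 -.2505 .119
```

```text
pos [ 0.487  -0.2507  0.12  ] shift mm [ 0. -1.  1.] yaw 81.33 zaxis [ 0.0015 -0.0015 -1.    ] F [ 1.71 -3.36  1.45] M [-0.837 -0.403 -0.05 ] op 0.0514 t 4.6 j [ 0.75  0.42 -0.45  1.92  0.24  0.85  0.03]
```

Call:
send_rows --pt "0 0 0" --pt "0 0 0" --pt "0 0 0" --pt "0 0 0" --pt "0 0 0" --pt "0 0 0" --pt "0 0 0" --pt "0 0 0" --turn '[-0.14,-0.28,-0.42,-0.56,-0.7,-0.84,-0.98,-1.12]'

```text
time_s: 5.4
position: [0.487, -0.2518, 0.1201]
ee_rot: [0.001, 0.296, 0.955, -0.001]
contact_force: [1.6, -5.2, 0.5]
opening: 0.0515
```

Call:
send_rows --pt "0 0 0" --pt "0 0 0" --pt "0 0 0" --pt "0 0 0" --pt "0 0 0" --pt "0 0 0" --pt "0 0 0" --pt "0 0 0" --turn '[0,0,0,0,0,0,0,0]'

```text
time_s: 6.2
position: [0.487, -0.2517, 0.1201]
ee_rot: [0.001, 0.299, 0.954, -0.001]
contact_force: [1.1, -4.6, 0.3]
opening: 0.0515
```

```bash
python3 to.py .486 -.2505 .119
```

```text
pos [ 0.487  -0.2517  0.1201] shift mm [1.5 0.5 1.1] yaw 145.18 zaxis [ 0.0016 -0.0031 -1.    ] F [ 1.14 -4.63  0.31] M [-1.22  -0.5   -0.057] op 0.0515 t 6.2 j [ 0.95  0.47 -0.71  1.91  0.39  0.9   1.  ]
```

Call:
send_rows --pt "0 0 0" --pt "0 0 0" --pt "0 0 0" --pt "0 0 0" --pt "0 0 -20" --pt "0 0 -45" --pt "0 0 -75" --pt "0 0 -100" --turn '[0,0,0,0,0,0,0,0]' --jaw -1

```text
time_s: 7.0
position: [0.4865, -0.2491, 0.2208]
ee_rot: [0.0, 0.298, 0.954, 0.0]
contact_force: [0.0, -0.9, 0.2]
opening: 0.0863
```

Call:
send_rows --pt "-20 -28 0" --pt "-45 -65 0" --pt "-70 -100 0" --pt "-90 -130 0" --pt "-110 -155 0" --pt "-115 -165 0" --pt "-115 -165 0" --pt "-115 -165 0" --turn '[0,0,0,0,0,0,0,0]'

```text
time_s: 7.8
position: [0.4872, -0.4486, 0.2195]
ee_rot: [-0.0, 0.298, 0.955, 0.001]
contact_force: [0.3, 0.1, 0.7]
opening: 0.087
```

```bash
python3 to.py .486 -.2505 .119; python3 m2.py | tail -2; cp pics/rect1.png pics/rect2.png;python3 -c "
from h import *
cam('top','t3.png')"
```

```text
pos [ 0.4872 -0.4486  0.2195] shift mm [113.5 162.1 100.8] yaw 145.35 zaxis [-1.0e-04  1.7e-03 -1.0e+00] F [0.26 0.1  0.68] M [ 0.072 -0.139 -0.035] op 0.087 t 7.8 j [ 1.14  0.54 -0.69  1.54  0.36  1.19  1.36]
few
side [387 125  17  10  63] flange [ 0.44362733 -0.24926171] 0.024212228625467205 0
```

View pics/rect2.png

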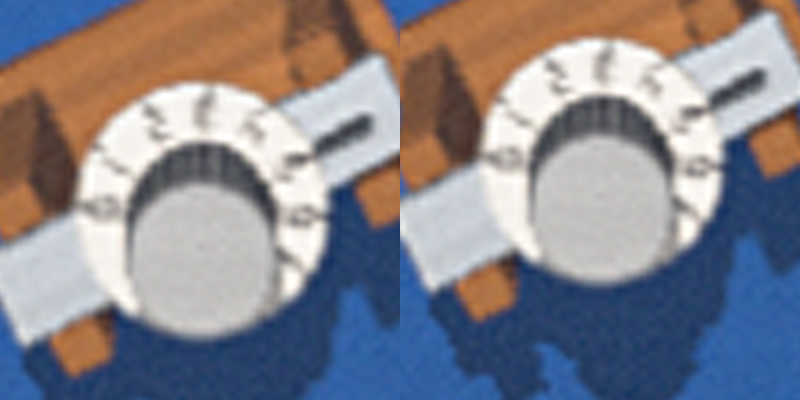

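The rectified crop shows numerals 0–7, with the "5" at (295,165) directly beside the ridge at (345,132). From the axis (200,210) their angles are 25° and 28°, so the sleeve has clicked in at 5. The gauge is still in the same place. Now I go back, regrip and lift.

Call:
send_rows --pt "20 28 0" --pt "45 65 0" --pt "70 100 0" --pt "90 130 0" --pt "110 157 0" --pt "115 164 0" --pt "115 164 0" --pt "115 164 0" --turn '[0,0,0,0,0,0,0,0]'

```text
time_s: 8.85
position: [0.4858, -0.2518, 0.2197]
ee_rot: [0.0, 0.299, 0.954, -0.001]
contact_force: [0.1, -0.7, -1.0]
opening: 0.0871
```

```bash
python3 -c "
from h import *
cam('top')";python3 to.py .4865 -.251 .119
```

```text
pos [ 0.4857 -0.2523  0.2195] shift mm [1.000e-01 1.600e+00 1.005e+02] yaw 145.1 zaxis [ 0.e+00 -7.e-04 -1.e+00] F [ 0.33 -0.17 -0.15] M [ 0.017 -0.17   0.007] op 0.0871 t 8.9 j [ 1.01  0.36 -0.77  1.81  0.28  1.08  1.1 ]
```

Call:
send_rows --pt "0 1 20" --pt "0 1 45" --pt "0 1 70" --pt "0 1 88" --pt "0 1 97" --pt "0 1 100" --pt "0 1 100" --pt "0 1 100" --turn '[0,0,0,0,0,0,0,0]'

```text
time_s: 9.7
position: [0.4871, -0.2501, 0.1204]
ee_rot: [0.001, 0.299, 0.954, -0.0]
contact_force: [1.0, -0.2, 0.1]
opening: 0.0868
```

Call:
send_rows --pt "0 0 0" --pt "0 0 0" --pt "0 0 0" --pt "0 0 0" --pt "0 0 0" --pt "0 0 0" --pt "0 0 0" --pt "0 0 0" --turn '[0,0,0,0,0,0,0,0]' --jaw 1 --squeeze 40

```text
time_s: 10.5
position: [0.4861, -0.2502, 0.1196]
ee_rot: [-0.0, 0.299, 0.954, -0.0]
contact_force: [-1.9, -1.8, 2.3]
opening: 0.0511
```

```bash
python3 to.py .4865 -.251 .119
```

```text
pos [ 0.4861 -0.2502  0.1196] shift mm [-0.8 -0.5  0.6] yaw 145.21 zaxis [-6.e-04 -7.e-04 -1.e+00] F [-1.89 -1.83  2.34] M [-0.32  0.28  0.03] op 0.0511 t 10.5 j [ 0.95  0.47 -0.71  1.91  0.39  0.9   1.  ]
```

Call:
send_rows --pt "0 0 -4" --pt "0 0 -10" --pt "0 0 -20" --pt "0 0 -32" --pt "0 0 -46" --pt "0 0 -60" --pt "0 0 -74" --pt "0 0 -80" --turn '[0,0,0,0,0,0,0,0]'

```text
time_s: 11.3
position: [0.4874, -0.2498, 0.2018]
ee_rot: [0.002, 0.299, 0.954, -0.0]
contact_force: [0.5, 0.2, -3.5]
opening: 0.0513
```

Call:
send_rows --pt "0 0 -10" --pt "0 0 -25" --pt "0 0 -40" --pt "0 0 -55" --pt "0 0 -70" --pt "0 0 -80" --pt "0 0 -80" --pt "0 0 -80" --turn '[0,0,0,0,0,0,0,0]'

```text
time_s: 12.1
position: [0.4861, -0.2496, 0.2794]
ee_rot: [-0.0, 0.299, 0.954, -0.0]
contact_force: [0.0, -0.6, -4.1]
opening: 0.0514
```

```bash
python3 to.py .598 .280 .279
python3 - <<'E'
from h import *
f=cam('side','s4.png');t=cam('top','t4.png')
cv2.imwrite('pics/c4.png',np.hstack([cv2.resize(x,(400,300),interpolation=2) for x in(f['frame'][50:200,310:510],t['frame'][120:270,410:610])])[...,::-1])
E
```

```text
pos [ 0.4861 -0.2496  0.2794] shift mm [2.102e+02 4.989e+02 3.000e-01] yaw 145.23 zaxis [-4.e-04 -0.e+00 -1.e+00] F [ 0.   -0.55 -4.06] M [ 0.029 -0.105  0.02 ] op 0.0514 t 12.1 j [ 1.04  0.31 -0.79  1.73  0.23  1.2   1.14]
```

View pics/c4.png

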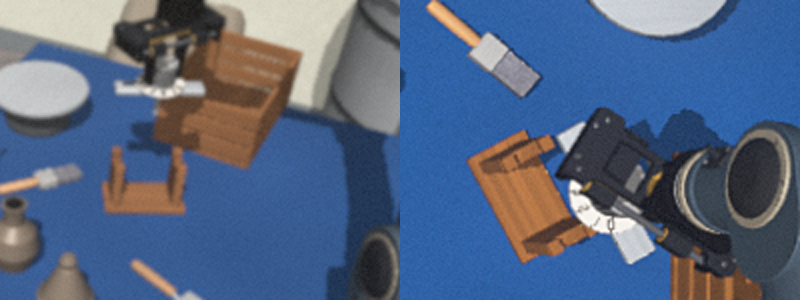

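The gauge hangs from the gripper, level (side crop bar at (160,88)), and the stand is empty at (145,195). The load reads about 4 N. Now I carry it.

Call:
send_rows --pt "4 9 0" --pt "12 29 0" --pt "22 52 0" --pt "32 76 0" --pt "42 100 0" --pt "52 124 0" --pt "62 147 0" --pt "70 166 0" --turn '[0,0,0,0,0,0,0,0]'

```text
time_s: 13.0
position: [0.5233, -0.0706, 0.2793]
ee_rot: [-0.0, 0.298, 0.955, 0.0]
contact_force: [-0.2, 0.6, -2.9]
opening: 0.0515
```

Call:
send_rows --pt "10 24 0" --pt "20 47 0" --pt "29 69 0" --pt "38 90 0" --pt "47 111 0" --pt "56 133 0" --pt "64 152 0" --pt "70 166 0" --turn '[0,0,0,0,0,0,0,0]'

```text
time_s: 13.8
position: [0.5601, 0.1056, 0.2791]
ee_rot: [-0.001, 0.298, 0.955, 0.0]
contact_force: [-0.2, 0.1, -3.8]
opening: 0.0512
```

Call:
send_rows --pt "10 24 0" --pt "20 47 0" --pt "30 71 0" --pt "42 100 0" --pt "54 128 0" --pt "64 152 0" --pt "69 164 0" --pt "70 167 0" --turn '[0,0,0,0,0,0,0,0]'

```text
time_s: 14.6
position: [0.5974, 0.2821, 0.279]
ee_rot: [-0.001, 0.297, 0.955, 0.0]
contact_force: [0.3, -0.1, -3.2]
opening: 0.0514
```

Call:
send_rows --pt "0 0 0" --pt "0 0 0" --pt "0 0 0" --pt "0 0 0" --pt "0 0 0" --pt "0 0 0" --pt "0 0 0" --pt "0 0 0" --turn '[0,0,0,0,0,0,0,0]'

```text
time_s: 15.4
position: [0.5984, 0.28, 0.2796]
ee_rot: [0.0, 0.299, 0.954, -0.0]
contact_force: [0.1, 0.6, -3.5]
opening: 0.051
```

```bash
python3 to.py .598 .280 .20
python3 - <<'E'
from h import *
f=cam('side','s5.png');t=cam('top','t5.png')
cv2.imwrite('pics/c5.png',np.hstack([cv2.resize(x,(400,400),interpolation=2) for x in(f['frame'][110:270,200:360],t['frame'][100:260,200:360])])[...,::-1])
E
```

```text
pos [0.5984 0.28   0.2796] shift mm [ 0.4 -0.2 79.6] yaw 145.23 zaxis [ 1.e-04 -1.e-04 -1.e+00] F [ 0.1   0.58 -3.54] M [ 0.049 -0.149 -0.008] op 0.051 t 15.4 j [ 0.06  0.54 -0.86  1.46  0.41  1.33  0.14]
```

View pics/c5.png

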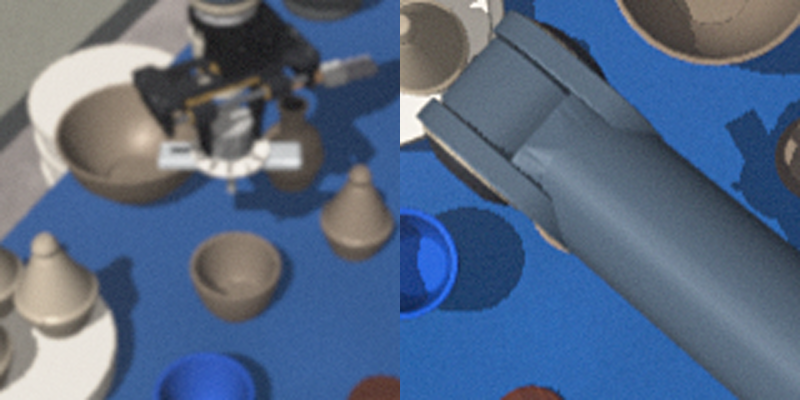

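The side crop shows the gauge level above the bowl: bar at (230,155), probe tip (232,188), bowl (235,270), jar and vase undisturbed. The arm blocks the top view. I descend to about 12 mm above the rim.

Call:
send_rows --pt "0 0 8" --pt "0 0 25" --pt "0 0 45" --pt "0 0 65" --pt "0 0 85" --pt "0 0 103" --pt "0 0 115" --pt "0 0 120" --turn '[0,0,0,0,0,0,0,0]'

```text
time_s: 16.3
position: [0.5979, 0.2794, 0.1578]
ee_rot: [-0.001, 0.299, 0.954, -0.001]
contact_force: [0.4, -0.1, -3.6]
opening: 0.0512
```

Call:
send_rows --pt "0 0 10" --pt "0 0 20" --pt "0 0 30" --pt "0 0 38" --pt "0 0 44" --pt "0 0 47" --pt "0 0 47" --pt "0 0 47" --turn '[0,0,0,0,0,0,0,0]'

```text
time_s: 17.1
position: [0.5986, 0.2802, 0.1129]
ee_rot: [0.0, 0.299, 0.954, 0.0]
contact_force: [0.8, 0.7, -3.7]
opening: 0.0514
```

```bash
python3 to.py .598 .280 .1
python3 - <<'E'
from h import *
f=cam('side','s6.png')
cv2.imwrite('pics/c6.png',cv2.resize(f['frame'][150:270,220:380],(800,600),interpolation=2)[...,::-1])
for z in(.087,):
  print('exp bar centre px',proj(f,[[.598,.28,z]]),'rim c',proj(f,[[.598,.28,.075]]))
E
```

```text
pos [0.5986 0.2802 0.1129] shift mm [ 0.4 -0.6 12.9] yaw 145.23 zaxis [ 6.e-04  4.e-04 -1.e+00] F [ 0.79  0.71 -3.66] M [ 0.074 -0.119  0.017] op 0.0514 t 17.1 j [ 0.02  0.68 -0.78  1.64  0.54  1.05  0.03]
exp bar centre px [[293.5894442  212.75742977]] rim c [[293.69822102 215.29234942]]
```

View pics/c6.png

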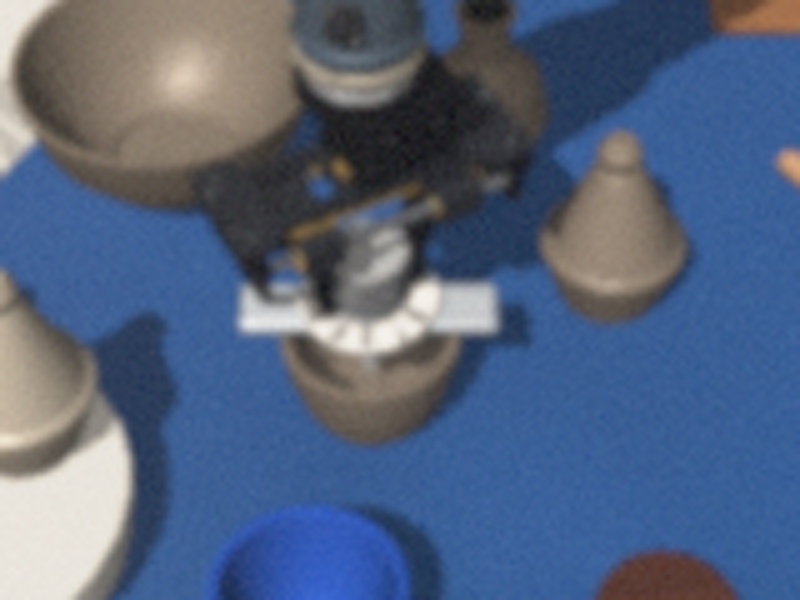

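```bash
cat > m3.py <<'E'
from h import *
import sys
zb=float(sys.argv[1]) # bar underside
f=cam('side');I=f['frame'];a=I.astype(int);hsv=cv2.cvtColor(I,cv2.COLOR_RGB2HSV)
y0,x0=195,262
def pr(m):
    for r in m: print(''.join('#' if v else '.' for v in r))
m=(a.min(2)>140)
sub=np.zeros_like(m);sub[200:222,262:325]=1
mm=m&sub
pr(mm[200:222,262:325])
ys,xs=np.nonzero(mm)
for r in range(207,217):
    x=np.nonzero(mm[r])[0]
    if len(x):
        e=[(x[0]-.5,r),(x[-1]+.5,r)];P=onz(f,e,zb+.01);print(r,x[0],x[-1],P.mean(0)[:2].round(4),np.hypot(*(P[0]-P[1])[:2]).round(4))
nb=(a[...,2]-a[...,0]<15)&(a[...,0]<170)
for r in range(217,228,2):
    x=np.nonzero(nb[r,262:325])[0]+262;P=onz(f,[(x[0]-.5,r),(x[-1]+.5,r)],.075);print('bowl',r,x[0],x[-1],(x[0]+x[-1])/2,P.round(4)[:,:2].tolist())
E
python3 m3.py .088
```

```text
...................................####........................
.................................######........................
................................#######........................
................................######.........................
...............................######..........................
.............................######............................
.............................####.........####.................
.............###.........................###############.......
......###....####.......................#################......
......####.......#......................#################......
......#####.....###....................##################......
......##############..................###################......
......###############................####################......
......########################.....######################......
......###################################################......
......###################################################......
........####.####.#########################....###.............
............
[... 311 characters left out ...]
 275 317 [0.5978 0.2636] 0.1357
208 268 318 [0.6042 0.2717] 0.1605
209 268 318 [0.6021 0.2754] 0.1601
210 268 318 [0.6001 0.2792] 0.1598
211 268 318 [0.5981 0.2829] 0.1594
212 268 318 [0.5961 0.2866] 0.159
213 268 318 [0.5941 0.2903] 0.1586
214 268 318 [0.5921 0.294 ] 0.1583
215 268 318 [0.5901 0.2976] 0.1579
216 270 311 [0.5951 0.3048] 0.1297
bowl 217 276 312 294.0 [[0.6459, 0.3122], [0.5415, 0.2597]]
bowl 219 277 311 294.0 [[0.6389, 0.318], [0.5406, 0.2686]]
bowl 221 277 311 294.0 [[0.6347, 0.3252], [0.5368, 0.276]]
bowl 223 278 310 294.0 [[0.6278, 0.331], [0.5359, 0.2848]]
bowl 225 279 309 294.0 [[0.621, 0.3367], [0.535, 0.2935]]
bowl 227 280 308 294.0 [[0.6142, 0.3423], [0.5342, 0.3021]]
```

Run:
```python
from h import *
f=cam('side');a=f['frame'].astype(float)
def edge(v,lo,hi):  # subpixel crossing of midlevel between ends
    s=v[lo:hi+1];m=(s[0]+s[-1])/2
    for i in range(len(s)-1):
        if (s[i]-m)*(s[i+1]-m)<=0: return lo+i+(m-s[i])/(s[i+1]-s[i])
red=a[...,0]
for r in (209,210,211,212,213): 
    l=edge(red[r],264,271);q=edge(red[r],315,322);print('bar',r,round(l,2),round(q,2),round((l+q)/2,2))
d=a[...,0]-a[...,2]
d=cv2.GaussianBlur(d,(1,3),0)
for r in (217,219,221,223,225,227,229):
    k=(r-217)//2
    l=edge(d[r],271+k//2,281+k);q=edge(d[r],307-k,317-k//2);print('bowl',r,l and round(l,2),q and round(q,2),round((l+q)/2,2))
f0=cv2.imread('pics/side0.png')[...,::-1].astype(float);d=f0[...,0]-f0[...,2]
for r in (209,211,213,215,217,219,221):
    l=edge(d[r],271,281);q=edge(d[r],307,317);print('bowl0',r,round(l,2),round(q,2),round((l+q)/2,2))
print(proj(f,[[.598,.28,.075],[.598,.28,.098],[.598,.28,.04],[.596,.279,.098]]))
```

```text
bar 209 267.17 318.84 293.0
bar 210 267.35 318.76 293.05
bar 211 267.38 318.89 293.13
bar 212 267.42 318.99 293.21
bar 213 267.33 318.91 293.12
bowl 217 275.48 312.14 293.81
bowl 219 275.53 312.03 293.78
bowl 221 276.06 311.5 293.78
bowl 223 276.79 310.88 293.83
bowl 225 277.57 310.04 293.8
bowl 227 278.66 309.49 294.07
bowl 229 279.81 308.55 294.18
bowl0 209 278.03 310.44 294.23
bowl0 211 276.71 311.7 294.2
bowl0 213 275.82 312.5 294.16
bowl0 215 275.44 312.62 294.03
bowl0 217 275.31 312.44 293.87
bowl0 219 275.47 312.19 293.83
bowl0 221 276.11 311.67 293.89
[[293.69822102 215.29234942]
 [293.48853759 210.40319145]
 [294.00793229 222.49321216]
 [294.20312444 210.40469511]]
```

Side view, sub-pixel: the bar's mid column is 293.1 against 294.0 for the bowl. Allowing for height, the bar is about 2 mm off along its length. I shift it back by that and lower slowly.

Call:
send_rows --pt "0.5 -1 0" --pt "1 -1.6 1" --pt "1 -1.6 3" --pt "1 -1.6 5" --pt "1 -1.6 7" --pt "1 -1.6 9" --pt "1 -1.6 10" --pt "1 -1.6 10" --turn '[0,0,0,0,0,0,0,0]'

```text
time_s: 18.05
position: [0.5966, 0.2792, 0.1023]
ee_rot: [-0.0, 0.299, 0.954, -0.0]
contact_force: [0.1, 0.6, -3.3]
opening: 0.0514
```

```bash
python3 to.py .597 .2795 .1
```

```text
pos [0.5966 0.2792 0.1023] shift mm [-0.1  0.5  2.3] yaw 145.23 zaxis [-3.e-04 -2.e-04 -1.e+00] F [ 0.1   0.63 -3.28] M [ 0.09  -0.12   0.059] op 0.0514 t 18.05 j [ 0.01  0.69 -0.77  1.65  0.55  1.03  0.03]
```

Call:
send_rows --pt "0 0 0.3" --pt "0 0 0.6" --pt "0 0 0.9" --pt "0 0 1.2" --pt "0 0 1.5" --pt "0 0 1.8" --pt "0 0 2" --pt "0 0 2" --turn '[0,0,0,0,0,0,0,0]'

```text
time_s: 18.85
position: [0.5967, 0.2793, 0.1006]
ee_rot: [0.0, 0.299, 0.954, -0.0]
contact_force: [-0.1, 0.4, -3.2]
opening: 0.0512
```

```bash
python3 to.py .597 .2795 .1
```

```text
pos [0.5967 0.2793 0.1006] shift mm [-0.1  0.4  0.6] yaw 145.24 zaxis [ 1.e-04 -1.e-04 -1.e+00] F [-0.07  0.35 -3.15] M [ 0.075 -0.049  0.015] op 0.0512 t 18.85 j [ 0.01  0.69 -0.77  1.66  0.55  1.02  0.03]
```

Call:
send_rows --pt "0 0 0.2" --pt "0 0 0.4" --pt "0 0 0.6" --pt "0 0 0.8" --pt "0 0 1" --pt "0 0 1.2" --pt "0 0 1.2" --pt "0 0 1.2" --turn '[0,0,0,0,0,0,0,0]'

```text
time_s: 19.65
position: [0.5968, 0.2793, 0.1004]
ee_rot: [0.0, 0.299, 0.954, -0.0]
contact_force: [-1.4, -2.4, 5.5]
opening: 0.0511
```

```bash
python3 to.py .597 .2795 .1
```

```text
pos [0.5968 0.2793 0.1004] shift mm [-0.1  0.3  0.4] yaw 145.23 zaxis [ 6.e-04 -4.e-04 -1.e+00] F [-1.36 -2.42  5.51] M [-0.436  0.479  0.   ] op 0.0511 t 19.65 j [ 0.01  0.69 -0.77  1.66  0.55  1.02  0.02]
```

The bar has met the rim: vertical force went from −3.2 to +5.5 N. I ease back slightly, let go, then rise straight up.

Call:
send_rows --pt "0 0 -0.3" --pt "0 0 -0.6" --pt "0 0 -0.6" --pt "0 0 -0.6" --pt "0 0 -0.6" --pt "0 0 -0.6" --pt "0 0 -0.6" --pt "0 0 -0.6" --turn '[0,0,0,0,0,0,0,0]' --squeeze 10

```text
time_s: 20.45
position: [0.5968, 0.2793, 0.1003]
ee_rot: [0.0, 0.299, 0.954, 0.0]
contact_force: [-2.0, -1.9, 4.6]
opening: 0.0516
```

```bash
python3 to.py .597 .2795 .1
```

```text
pos [0.5968 0.2793 0.1003] shift mm [-0.1  0.3  0.3] yaw 145.23 zaxis [ 3.e-04 -0.e+00 -1.e+00] F [-2.03 -1.94  4.6 ] M [-0.345  0.371 -0.02 ] op 0.0516 t 20.45 j [ 0.01  0.69 -0.77  1.66  0.55  1.02  0.02]
```

Call:
send_rows --pt "0 0 -0.4" --pt "0 0 -0.6" --pt "0 0 -0.6" --pt "0 0 -0.6" --pt "0 0 -0.6" --pt "0 0 -0.6" --pt "0 0 -0.6" --pt "0 0 -0.6" --turn '[0,0,0,0,0,0,0,0]'

```text
time_s: 21.25
position: [0.5967, 0.2793, 0.1004]
ee_rot: [0.0, 0.299, 0.954, 0.0]
contact_force: [0.1, -0.2, 1.1]
opening: 0.052
```

Call:
send_rows --pt "0 0 0" --pt "0 0 0" --pt "0 0 0" --pt "0 0 0" --pt "0 0 0" --pt "0 0 0" --pt "0 0 0" --pt "0 0 0" --turn '[0,0,0,0,0,0,0,0]' --jaw -1

```text
time_s: 22.05
position: [0.5967, 0.2792, 0.1006]
ee_rot: [0.0, 0.299, 0.954, -0.0]
contact_force: [0.0, 0.4, -0.2]
opening: 0.0866
```

```bash
python3 to.py .597 .2795 .1
python3 - <<'E'
from h import *
f=cam('side','s7.png')
cv2.imwrite('pics/c7.png',cv2.resize(f['frame'][150:270,220:380],(800,600),interpolation=2)[...,::-1])
E
```

```text
pos [0.5967 0.2792 0.1006] shift mm [-0.1  0.4  0.6] yaw 145.23 zaxis [ 1.e-04 -1.e-04 -1.e+00] F [ 0.05  0.35 -0.2 ] M [ 0.037 -0.136 -0.009] op 0.0866 t 22.05 j [ 0.01  0.69 -0.77  1.66  0.55  1.02  0.03]
```

View pics/c7.png

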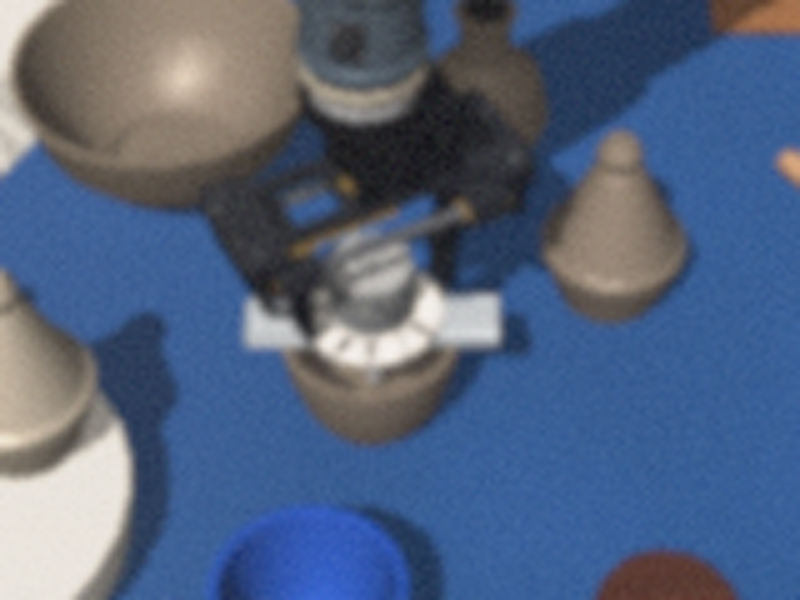

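The side crop shows the fingers open and the bar level on the rim, spanning (245–502, 320), with the bowl centred at about 373. I go up and then away towards −y.

Call:
send_rows --pt "0 0 -5" --pt "0 0 -15" --pt "0 0 -30" --pt "0 0 -50" --pt "0 0 -75" --pt "0 0 -100" --pt "0 0 -120" --pt "0 0 -130" --turn '[0,0,0,0,0,0,0,0]'

```text
time_s: 22.9
position: [0.5974, 0.2803, 0.2343]
ee_rot: [0.002, 0.299, 0.954, 0.002]
contact_force: [-0.3, -0.1, 0.6]
opening: 0.0869
```

Call:
send_rows --pt "0 0 -25" --pt "-10 -15 -40" --pt "-28 -40 -40" --pt "-50 -72 -40" --pt "-72 -103 -40" --pt "-95 -135 -40" --pt "-110 -158 -40" --pt "-120 -170 -40" --turn '[0,0,0,0,0,0,0,0]'

```text
time_s: 23.7
position: [0.5983, 0.0679, 0.2706]
ee_rot: [0.0, 0.3, 0.954, -0.001]
contact_force: [-0.2, -0.2, 0.6]
opening: 0.087
```

Call:
send_rows --pt "-15 -21 0" --pt "-35 -50 0" --pt "-55 -79 0" --pt "-75 -107 0" --pt "-95 -135 0" --pt "-110 -157 0" --pt "-115 -164 0" --pt "-115 -164 0" --turn '[0,0,0,0,0,0,0,0]'

```text
time_s: 24.5
position: [0.5994, -0.1294, 0.2704]
ee_rot: [-0.0, 0.299, 0.954, 0.0]
contact_force: [0.6, 0.7, -0.4]
opening: 0.0872
```

```bash
python3 to.py .597 .2795 .1
cat > m4.py <<'E'
from h import *
f=cam('side','s8.png');t=cam('top','t8.png')
cv2.imwrite('pics/c8.png',np.hstack([cv2.resize(x,(400,400),interpolation=2) for x in(f['frame'][180:250,255:325],t['frame'][140:220,235:315])])[...,::-1])
c=np.array([.597,.2795]);S=.1;N=400
u=np.linspace(-S,S,N);X,Y=np.meshgrid(c[0]+u,c[1]+u[::-1]);o=[]
for z in(.075,.085):
    p=proj(t,np.c_[X.ravel(),Y.ravel(),np.full(X.size,z)]).reshape(N,N,2).astype(np.float32)
    o.append(cv2.remap(t['frame'],p[...,0],p[...,1],cv2.INTER_CUBIC))
cv2.imwrite('pics/r8.png',np.hstack(o)[...,::-1])
E
python3 m4.py
```

```text
pos [ 0.5994 -0.1294  0.2704] shift mm [235.5 334.1 170.7] yaw 145.16 zaxis [ 0.e+00  7.e-04 -1.e+00] F [ 0.59  0.74 -0.38] M [ 0.026 -0.127  0.002] op 0.0872 t 24.5 j [ 0.74  0.45 -0.84  1.59  0.35  1.25  0.81]
```

View pics/c8.png

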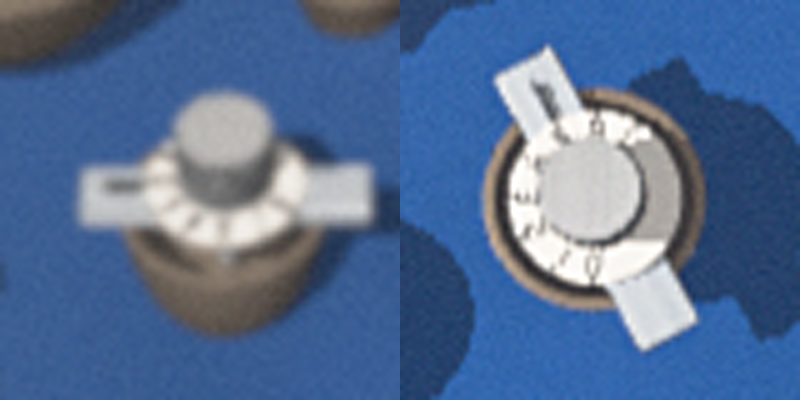

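View pics/r8.png

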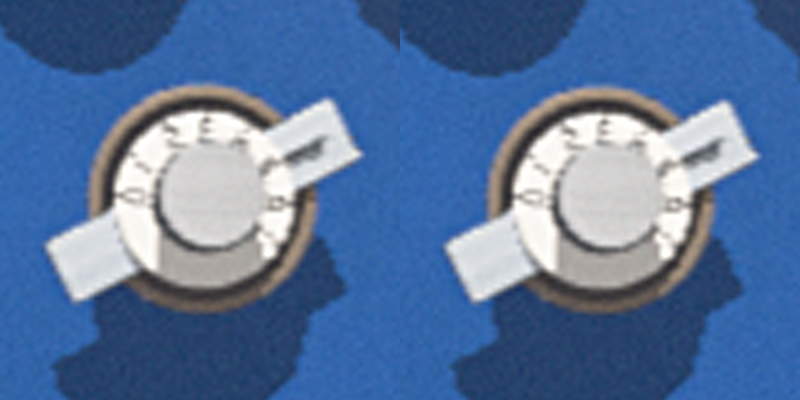

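View pics/t8.png

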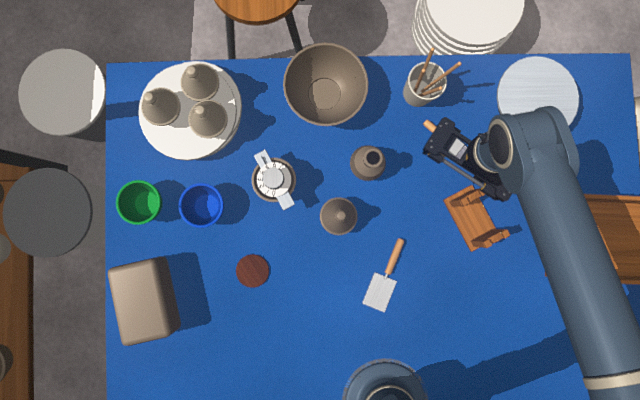

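Final pictures: the top view is clear of the arm.
- **Centring:** bowl rim centre is (202,198) and bar centre (201,200) in the rectified crop at 0.5 mm/px, so about 1 mm apart.
- **Bowl:** it sits at (0.598, 0.280), unmoved.
- **Setting:** the "5" lies beside the ridge, and the "0" is about 150° from it.
- **Bystanders:** the vase (369,162) and jar (339,216) are where they were.

```bash
python3 -c "
from h import *
print(sign_off())"
```

```text
the job is handed in; nothing more can be done
None
```

The gauge is set to 5 and resting across the small clay bowl, and I handed the job in at about 24.6 s of the 72 s allowed.

**What I did:**
- **Setting:** I turned the sleeve from 1 to 5 while the gauge sat in the stand. I let go so it could click in, and the picture showed 5 at the ridge.
- **Placing:** I regripped the sleeve, lifted the gauge, carried it over the other pots and lowered it until I felt the rim. The contact force was about 9 N. I then eased off, opened the jaws and withdrew.

**Last checks:**
- **Centring:** the bar lies flat on the rim, about 1 mm off centre by the top view.
- **Other objects:** the bowl, jar and vase showed no visible movement from where they started. The numeral at the ridge was still 5.
- **Disagreement:** the side camera had put the bar about 2 mm off along its length before lowering, while the top camera's positions put it on centre. I applied most of the side camera's correction (about 1.8 mm), and the final top picture agreed with it.

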